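Move the forming stakes to the new rack in mirrored order

TASK

A left-handed goldsmith is taking over this bench: move the four forming stakes from the old dark wooden rack into the new aluminium rack, one to a compartment, in reverse order. The stake nearest the brass knob of the old rack goes into the compartment farthest from the brass knob of the new rack, the next one beside it, and so on, so that the last ends up nearest the knob. Set each one down upright on the floor of its compartment, and let none fall over on the way.

Things in the scene. Friction and masses are not known exactly. Their poses are not given: they have to be found in the camera images.
- stake_ball: Loose forming stake, about 0.2 kg; its steel head is a bright round ball of 28 mm diameter on a thin neck, 92 mm tall in all. Dark steel foot 40 mm in diameter, 10 mm high; above it an upright wooden barrel, 30 mm in diameter from 10 to 58 mm above the underside (grip it here); the head on top is no wider. Origin: centre of the foot's underside; z up.
- stake_cone: Loose forming stake, about 0.2 kg; its steel head is a slim pointed cone, 16 mm across at its base, 105 mm tall in all. Dark steel foot 40 mm in diameter, 10 mm high; above it an upright wooden barrel, 30 mm in diameter from 10 to 58 mm above the underside (grip it here); the head on top is no wider. Origin: centre of the foot's underside; z up.
- stake_blade: Loose forming stake, about 0.2 kg; its steel head is an upright flat blade, 7 mm (x) by 28 mm (y) seen from above, 90 mm tall in all. Dark steel foot 40 mm in diameter, 10 mm high; above it an upright wooden barrel, 30 mm in diameter from 10 to 58 mm above the underside (grip it here); the head on top is no wider. Origin: centre of the foot's underside; z up.
- stake_square: Loose forming stake, about 0.2 kg; its steel head is a low square block, 20 by 20 mm seen from above, 70 mm tall in all. Dark steel foot 40 mm in diameter, 10 mm high; above it an upright wooden barrel, 30 mm in diameter from 10 to 58 mm above the underside (grip it here); the head on top is no wider. Origin: centre of the foot's underside; z up.
- pad_ball: Cork pad, 50 x 50 x 3 mm, fixed on the floor of the old rack's compartment where the ball stake stands at the start (on the pad). The four pads look alike; it stays and marks that stake's old place. Origin: centre of its underside, 6 mm above the bench; axes parallel to the old rack's.
- pad_cone: Cork pad, 50 x 50 x 3 mm, fixed on the floor of the old rack's compartment where the cone stake stands at the start (on the pad). The four pads look alike; it stays and marks that stake's old place. Origin: centre of its underside, 6 mm above the bench; axes parallel to the old rack's.
- pad_blade: Cork pad, 50 x 50 x 3 mm, fixed on the floor of the old rack's compartment where the blade stake stands at the start (on the pad). The four pads look alike; it stays and marks that stake's old place. Origin: centre of its underside, 6 mm above the bench; axes parallel to the old rack's.
- pad_square: Cork pad, 50 x 50 x 3 mm, fixed on the floor of the old rack's compartment where the square stake stands at the start (on the pad). The four pads look alike; it stays and marks that stake's old place. Origin: centre of its underside, 6 mm above the bench; axes parallel to the old rack's.
- old_rack: Old rack of dark wood, a stake on a cork pad in each compartment. 64 x 276 mm, fixed. Four compartments in a row along its y axis, each 56 x 56 mm inside, centres at x = 0, y = +90, +30, -30, -90 mm. Floor 6 mm up; walls and dividers 4 mm thick, tops 18 mm above the bench. Brass knob 20 mm wide, 36 mm high, at y = +138 mm. Origin: on the bench under the middle of the row; z up.
- new_rack: New rack of bare aluminium, empty at the start. 64 x 276 mm, fixed. Four compartments in a row along its y axis, each 56 x 56 mm inside, centres at x = 0, y = +90, +30, -30, -90 mm. Floor 6 mm up; walls and dividers 4 mm thick, tops 18 mm above the bench. Brass knob 20 mm wide, 36 mm high, at y = +138 mm. Origin: on the bench under the middle of the row; z up.
Not all that is in view belongs to the job. Leave any purple or turquoise look-alike of the stake_ball alone.

How it is judged:
At the end, for the whole second after the job is handed in: All four stakes stand upright (0.1 rad) and at rest in the new rack, foot within 4 mm of its floor and within 12 mm of a compartment's centre along x and y, in reverse order: pad at +90, +30, -30, -90 mm in the old rack means stake at -90, -30, +30, +90 mm in the new (((y of pad_ball in the frame of old_rack between 0.07 and 0.11 m and y of stake_ball in the frame of new_rack between -0.102 and -0.078 m) or (y of pad_ball in the frame of old_rack between 0.01 and 0.05 m and y of stake_ball in the frame of new_rack between -0.042 and -0.018 m) or (y of pad_ball in the frame of old_rack between -0.05 and -0.01 m and y of stake_ball in the frame of new_rack between 0.018 and 0.042 m) or (y of pad_ball in the frame of old_rack between -0.11 and -0.07 m and y of stake_ball in the frame of new_rack between 0.078 and 0.102 m)) and x of stake_ball in the frame of new_rack between -0.012 and 0.012 m and z of each of stake_ball, stake_cone, stake_blade, stake_square in the frame of new_rack below 0.01 m and angle between each of stake_ball, stake_cone, stake_blade, stake_square's own z axis and vertical below 0.1 rad and linear speed of each of stake_ball, stake_cone, stake_blade, stake_square below 0.02 m/s and ((y of pad_cone in the frame of old_rack between 0.07 and 0.11 m and y of stake_cone in the frame of new_rack between -0.102 and -0.078 m) or (y of pad_cone in the frame of old_rack between 0.01 and 0.05 m and y of stake_cone in the frame of new_rack between -0.042 and -0.018 m) or (y of pad_cone in the frame of old_rack between -0.05 and -0.01 m and y of stake_cone in the frame of new_rack between 0.018 and 0.042 m) or (y of pad_cone in the frame of old_rack between -0.11 and -0.07 m and y of stake_cone in the frame of new_rack between 0.078 and 0.102 m)) and x of stake_cone in the frame of new_rack between -0.012 and 0.012 m and ((y of pad_blade in the frame of old_rack between 0.07 and 0.11 m and y of stake_blade in the frame of new_rack between -0.102 and -0.078 m) or (y of pad_blade in the frame of old_rack between 0.01 and 0.05 m and y of stake_blade in the frame of new_rack between -0.042 and -0.018 m) or (y of pad_blade in the frame of old_rack between -0.05 and -0.01 m and y of stake_blade in the frame of new_rack between 0.018 and 0.042 m) or (y of pad_blade in the frame of old_rack between -0.11 and -0.07 m and y of stake_blade in the frame of new_rack between 0.078 and 0.102 m)) and x of stake_blade in the frame of new_rack between -0.012 and 0.012 m and ((y of pad_square in the frame of old_rack between 0.07 and 0.11 m and y of stake_square in the frame of new_rack between -0.102 and -0.078 m) or (y of pad_square in the frame of old_rack between 0.01 and 0.05 m and y of stake_square in the frame of new_rack between -0.042 and -0.018 m) or (y of pad_square in the frame of old_rack between -0.05 and -0.01 m and y of stake_square in the frame of new_rack between 0.018 and 0.042 m) or (y of pad_square in the frame of old_rack between -0.11 and -0.07 m and y of stake_square in the frame of new_rack between 0.078 and 0.102 m)) and x of stake_square in the frame of new_rack between -0.012 and 0.012 m); the robot touches nothing.
It fails at once if a stake fell over (tilted more than 0.9 rad) (angle between any of stake_ball, stake_cone, stake_blade, stake_square's own z axis and vertical above 0.9 rad).
It also fails if it takes over 115 s, if anything falls off the work surface, if the arm or the gripper's body presses on something with over 40 N, if the wrist force passes 120 N, or if a joint passes its speed limit or range.

ROBOT

A 6-joint arm with a two-finger parallel gripper is mounted at the origin on the work surface. World frame = base frame: x ahead of the robot, y to its left, z up, the work surface at z = 0. Lengths are in m, angles in rad, forces in N, time in s.
With the tool pointing down it reaches from about 0.3 to 0.875 m from the base axis. Payload 6.4 kg.
Tool frame: the origin (TCP) lies on the centre line of the jaws, within the pads' length; the fingertips stand 22 mm ahead of it and the grasp point (between the pads) lies 3 mm ahead of it; z points along the fingers, y is the line along which they close (so a half turn about z gives the same grasp; the last joint's range is limited). The gripper opens to 85 mm and grips with 20 to 120 N. Pads are 22 mm wide; open, the fingers measure 114 mm over their backs; the gripper's body (76 mm by 85 mm) begins 54 mm behind the grasp point. The pads swing forward as they close: fully open they stand 13 mm farther back than shut.
Start: joints at [-1.345, 0.181, 1.607, -0, 1.354, -0.206], TCP at [0.241, -0.522, 0.253] pointing down, gripper open.
Joint ranges: [-2.99, 2.99], [-0.89, 2.07], [0.3, 2.58], [-1.14, 4.28], [0, 2.63], [-3.12, 3.12]. Speed limits (rad/s): [2.57, 2.57, 3.01, 3.14, 3.14, 3.14].

INTERFACE

Orientations are given as a unit quaternion [w, x, y, z].
In Python, from bench import ctrl gives the robot as it stands. The module is installed in compiled form; this text tells all that it offers.
- The arm moves only by the tool servo_tool, never from a script. Its argument "commands" is a list of rows, each a list of 3 entries, a list of its own where there are three numbers: the shift along the tool's x, y, z in mm, then the turn about the tool's z in rad, then the finger opening in mm, from 0 to 85.4. In form: [[[dx, dy, dz], turn, jaw], ...]. A call has 1 to 20 rows; each row shifts and turns the commanded pose from where the row before left it, along the tool's axes as they then stand; what a row does not reach is not made up. A row lasts 1/8 s, in which the tool goes at most 62.5 mm and 10.7 degrees, less where a joint would pass 70% of its speed; a pose out of reach is approached as far as the arm can. A call with a gripper value outside its range is refused whole. The fingers move at their own pace and stop on an object; the grip force is fixed at half the most. Time passes only in rows, so rows that do not move let the fingers close. It gives the time, the measured TCP pose, the force, the opening and the grip force at its end, in the units of the state.
- ctrl.get_obs(): the state, without advancing time (a new reading comes with each control period).
- ctrl.camera(name): name is "side" or "top"; returns a dict with "color" (384x512x3 uint8, red, green, blue), "z_map" (384x512 float32, m along the optical axis (not along the pixel's ray), 0 where there is no reading), "fx", "fy", "cx", "cy" (pixels), "R" (3x3) and "t" (3): a world point X has camera coordinates R X + t. Camera axes: x right, y down, z forward; pixel columns grow to the right and rows downward; lengths in m; the calibration is good to about 2 mm. A picture is of the moment at which its call begins.
- ctrl.hand_in(): hands the job in; it is judged then, once.
The state is a dict: "time_s": time; "q": joint angles; "dq": joint speeds; "joint_efforts": joint torques, N m; "eef_pos": TCP position; "eef_rot": TCP orientation; "wrist_force": force on the tool from outside, world axes, zero at the start; "torque": the same for the moment, N m; "opening": opening from 0.0 (shut) to 1.0 (fully open); "grasp_force": force on a finger pad.
Only numpy, scipy, OpenCV 4.12 (cv2) and the standard library are available. Lean on these libraries where they do the work, as an engineer would, in place of code of your own. Each camera call takes 0.05 s, during which the arm holds its last target. There are 200 camera calls.

## Working session

There is one attempt and no reset: what is moved stays moved. The work goes in short steps, Python scripts to look and compute and a tool call to move; the robot and the scene stay as the last step left them, time stands still between calls to the robot, and variables do not carry over. Pictures are saved under pics/ and viewed, at most 14 in all, crops included, and the job is handed in when it is done.

Besides the shell and the picture viewer there is one more tool, called after ">>>" by a JSON object that holds its "method" and its "body". servo_tool: Moves the arm, as the interface text tells. Its arguments: {"type":"object","properties":{"commands":{"type":"array"}},"required":["commands"]}

```bash
mkdir -p pics; python3 - <<'E'
from bench import ctrl
import cv2,numpy as np
o=ctrl.get_obs();print(o)
for n in("top","side"):
    c=ctrl.camera(n);np.savez(f"{n}0.npz",**c);cv2.imwrite(f"pics/{n}0.png",cv2.resize(c["color"][...,::-1],(768,576),interpolation=cv2.INTER_CUBIC))
    print(n,c["fx"],c["cx"],c["cy"],c["R"],c["t"],-c["R"].T@c["t"])
E
```

```text
{'time_s': 0.0, 'q': array([-1.34529389e+00,  1.81532602e-01,  1.60803454e+00,  1.92952386e-05,
        1.35380124e+00, -2.06300908e-01]), 'dq': array([ 1.32505247e-04, -7.38065735e-05,  6.72927256e-04,  1.41838815e-03,
        1.37525171e-03,  4.52276100e-04]), 'joint_efforts': array([ 1.57220635e-03, -4.44871330e+01, -3.51331758e+01, -8.70009626e-05,
        9.17992234e-03, -3.47276136e-05]), 'eef_pos': array([ 0.24054325, -0.52168864,  0.25237605]), 'eef_rot': array([-8.87915030e-04,  9.76783689e-01,  2.14226134e-01,  8.95031634e-07]), 'wrist_force': array([0.0360919 , 0.41789152, 0.17816399]), 'torque': array([ 0.03325571, -0.01927565, -0.00610159]), 'grasp_force': 0.0, 'opening': 1.002208742176004}
top 461.7936483497465 257.620962438843 189.1601821541461 [[ 0.00629336 -0.99996732 -0.00507438]
 [-0.99624115 -0.00583133 -0.08642663]
 [ 0.08639421  0.00559922 -0.9962453 ]] [-0.04127646  0.57232504  1.08856095] [ 0.47638816 -0.04403278  1.1337284 ]
side 361.9934455234714 247.39893758266507 192.4287013839473 [[-0.92122792 -0.3885375  -0.01943536]
 [-0.23114066  0.5868547  -0.77599971]
 [ 0.31291072 -0.7103803  -0.63043375]] [0.51168421 0.16892222 0.56625596] [0.33323502 0.50193278 0.49801523]
```

View pics/top0.png

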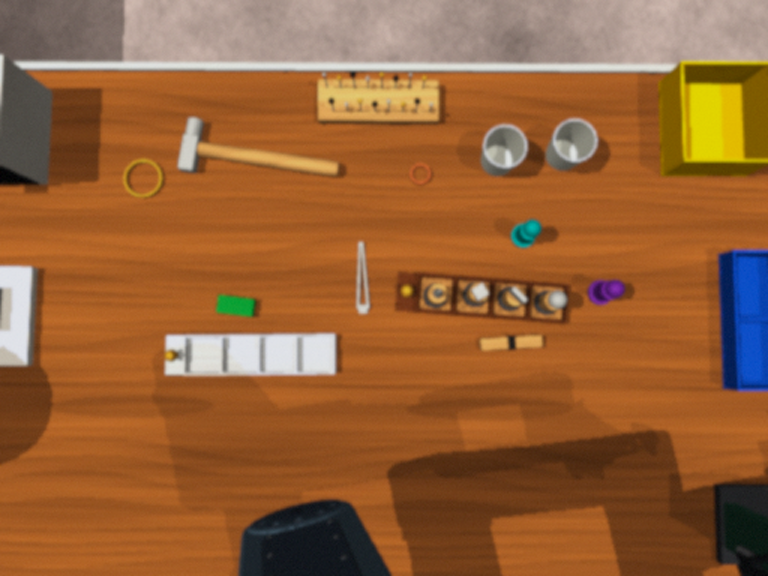

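View pics/side0.png

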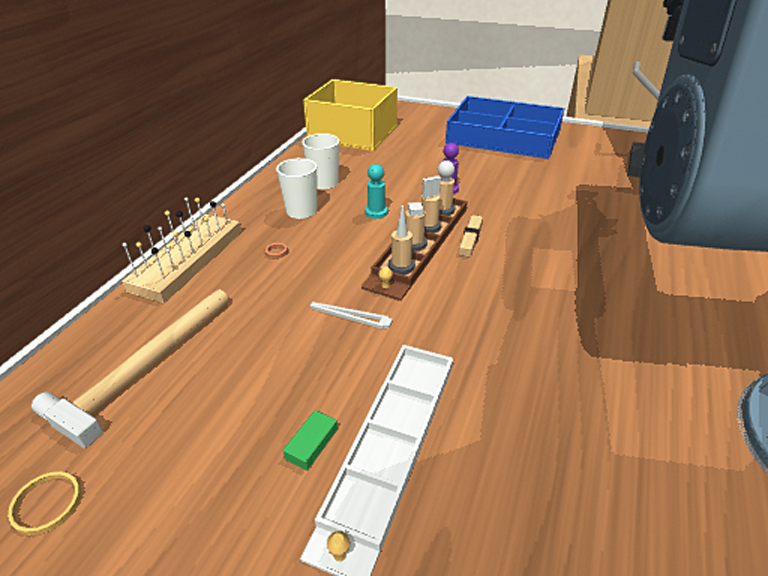

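The top view (768 px scale) shows the old rack with its knob at (407,291), then cone (437,293), square (477,293), blade (514,297) and ball (552,300). The new rack's knob is at (171,355), with compartments running right to about x=336. The decoys are turquoise (526,233) and purple (606,291), and both racks run roughly along world y.

```bash
cat >h.py <<'E'
import numpy as np,cv2
def load(n): return dict(np.load(n+".npz"))
def cast(c,uv,z):
    uv=np.atleast_2d(uv).astype(float);d=np.c_[(uv[:,0]-c["cx"])/c["fx"],(uv[:,1]-c["cy"])/c["fy"],np.ones(len(uv))]@c["R"]
    o=-c["R"].T@c["t"];return o+d*((z-o[2])/d[:,2])[:,None]
def cloud(c):
    v,u=np.mgrid[:384,:512];z=c["z_map"];P=np.stack([(u-c["cx"])/c["fx"]*z,(v-c["cy"])/c["fy"]*z,z],-1)-c["t"]
    return P@c["R"]
def proj(c,X):
    p=np.atleast_2d(X)@c["R"].T+c["t"];return np.c_[p[:,0]/p[:,2]*c["fx"]+c["cx"],p[:,1]/p[:,2]*c["fy"]+c["cy"]]
E
python3 - <<'E'
from h import *
c=load("top0");hsv=cv2.cvtColor(c["color"],cv2.COLOR_RGB2HSV);P=cloud(c)
H,S,V=[hsv[...,i].astype(int) for i in range(3)]
roi=np.zeros((384,512),bool)
def outline(mask,box,name):
    m=np.zeros((384,512),np.uint8);x0,y0,x1,y1=box;m[y0:y1,x0:x1]=(mask[y0:y1,x0:x1]*255)
    m=cv2.morphologyEx(m,cv2.MORPH_CLOSE,np.ones((9,9),np.uint8));m=cv2.morphologyEx(m,cv2.MORPH_OPEN,np.ones((5,5),np.uint8))
    k=max(cv2.findContours(m,cv2.RETR_EXTERNAL,cv2.CHAIN_APPROX_NONE)[0],key=cv2.contourArea)[:,0]
    for z in(0.0,.018):
        w=cast(c,k,z)[:,:2].astype(np.float32);r=cv2.minAreaRect(w*1000);print(name,z,r,cv2.boxPoints(r).round().tolist())
outline((S<60)&(V>100),(100,215,235,260),"new")
outline((V<110)|((H>8)&(S<150)),(258,175,386,220),"old")
knob=(H>15)&(H<32)&(S>150)&(V>120)
for nm,b in(("kn",(106,225,125,250)),("ko",(262,183,282,205))):
    ys,xs=np.nonzero(knob[b[1]:b[3],b[0]:b[2]]);print(nm,len(xs),cast(c,[xs.mean()+b[0],ys.mean()+b[1]],.025))
print("bench z",np.median(P[270:300,150:230,2]))
for nm,(u,v) in dict(cone=(291,195),square=(318,194),blade=(343,197),ball=(368,199)).items():
    Q=P[v-14:v+14,u-14:u+14].reshape(-1,3)
    for lo,hi in((.055,.13),(.073,.13)):
        q=Q[(Q[:,2]>lo)&(Q[:,2]<hi)];print(nm,lo,len(q),q.mean(0).round(4),((q.min(0)+q.max(0))/2).round(4),q[:,2].max().round(3)) if len(q) else 0
# rack tops by depth for both
for nm,b in(("new",(100,215,235,260)),("old",(258,175,386,220))):
    Q=P[b[1]:b[3],b[0]:b[2]].reshape(-1,3);q=Q[(Q[:,2]>.012)&(Q[:,2]<.024)];print(nm,len(q),cv2.minAreaRect((q[:,:2]*1000).astype(np.float32)))
s=load("side0")
E
```

```text
new 0.0 ((459.72900390625, 184.76559448242188), (65.69259643554688, 277.4444580078125), 0.3729036748409271) [[426.0, 323.0], [428.0, 46.0], [493.0, 46.0], [492.0, 324.0]]
new 0.018 ((459.9934997558594, 181.13304138183594), (64.64958190917969, 273.0395202636719), 0.3729037344455719) [[427.0, 317.0], [429.0, 44.0], [493.0, 45.0], [491.0, 318.0]]
old 0.0 ((554.1205444335938, -200.2166748046875), (290.9678649902344, 63.115013122558594), 86.05418395996094) [[513.0, -343.0], [576.0, -348.0], [596.0, -57.0], [533.0, -53.0]]
old 0.018 ((552.8864135742188, -197.73696899414062), (286.34814453125, 62.11288833618164), 86.05413818359375) [[512.0, -338.0], [574.0, -343.0], [594.0, -57.0], [532.0, -53.0]]
kn 32 [[0.45681814 0.30898583 0.025     ]]
ko 52 [[ 0.56223054 -0.06887561  0.025     ]]
bench z 0.00040104785020837655
cone 0.055 133 [ 0.554  -0.1152  0.0721] [ 0.5538 -0.1155  0.0854] 0.116
cone 0.073 30 [ 0.5532 -0.1149  0.0908] [ 0.5536 -0.1159  0.0944] 0.116
square 0.055 133 [ 0.5559 -0.1788  0.0743] [ 0.5561 -0.1805  0.071 ] 0.084
square 0.073 78 [ 0.5567 -0.1798  0.0795] [ 0.5562 -0.1797  0.0787] 0.084
blade 0.055 140 [ 0.5494 -0.234   0.0791] [ 0.5498 -0.2358  0.0806] 0.103
blade 0.073 64 [ 0.5502 -0.2352  0.0937] [ 0.5504 -0.2363  0.0886] 0.103
ball 0.055 169 [ 0.5438 -0.2914  0.088 ] [ 0.545  -0.2942  0.0798] 0.105
ball 0.073 123 [ 0.5443 -0.2934  0.0966] [ 0.545  -0.2946  0.095 ] 0.105
new 551 ((458.2726745605469, 167.4313201904297), (63.734004974365234, 244.56820678710938), 1.0212960243225098)
old 942 ((551.5245971679688, -207.21029663085938), (244.36721801757812, 64.33717346191406), 85.99315643310547)
```

>>> {"method": "servo_tool", "body": {"commands": [[[0,0,0],-0.163,85],[[0,0,0],-0.163,85],[[0,0,0],-0.163,85],[[0,0,0],-0.163,85],[[0,0,0],-0.163,85],[[0,0,0],-0.163,85],[[0,0,0],-0.161,85],[[34,26,4],0,85],[[34,26,4],0,85],[[34,26,4],0,85],[[34,26,4],0,85],[[34,26,4],0,85],[[34,26,4],0,85],[[34,26,4],0,85],[[34,26,4],0,85],[[34,26,4],0,85],[[34,26,4],0,85],[[34,26,4],0,85],[[34,26,4],0,85],[[0,0,0],0,85]]}}

```text
time_s: 2.6
eef_pos: [0.5533, -0.1117, 0.2044]
eef_rot: [-0.001, 0.706, 0.708, -0.0]
wrist_force: [0.7, 0.1, -0.0]
opening: 0.994
grasp_force: 0.0
```

>>> {"method": "servo_tool", "body": {"commands": [[[-3.5,0.7,30],0,85],[[0,0,30],0,85],[[0,0,30],0,85],[[0,0,25],0,85],[[0,0,15],0,85],[[0,0,7],0,85],[[0,0,0],0,85],[[0,0,0],0,20],[[0,0,0],0,20],[[0,0,0],0,20],[[0,0,0],0,20],[[0,0,0],0,20],[[0,0,0],0,20],[[0,0,0],0,20]]}}

```text
time_s: 4.35
eef_pos: [0.554, -0.118, 0.069]
eef_rot: [0.001, 0.707, 0.707, 0.0]
wrist_force: [0.9, 0.3, 5.3]
opening: 0.332
grasp_force: 58.6
```

>>> {"method": "servo_tool", "body": {"commands": [[[0,0,-10],0,20],[[0,0,-25],0,20],[[0,0,-30],0,20],[[0,0,-30],0,20],[[0,0,-25],0,20],[[0,0,-15],0,20],[[15,-7,0],0,20],[[30,-15,0],0,20],[[35,-17,0],0,20],[[35,-17,0],0,20],[[35,-17,0],0,20],[[30,-15,0],0,20],[[13,-6,0],0,20],[[0,0,0],0,20],[[0,0,0],0,20]]}}

```text
time_s: 6.22
eef_pos: [0.4596, 0.0747, 0.2031]
eef_rot: [0.0, 0.707, 0.707, -0.0]
wrist_force: [0.1, 0.0, -1.3]
opening: 0.331
grasp_force: 59.2
```

```bash
cat >>h.py <<'E'
def snap(tag,crop=None,names=("side",)):
    from bench import ctrl
    for n in names:
        c=ctrl.camera(n);np.savez(f"{n}{tag}.npz",**c);img=np.ascontiguousarray(c["color"][...,::-1])
        img=cv2.resize(img,None,fx=4,fy=4,interpolation=cv2.INTER_CUBIC)
        a=.6*np.pi/180;ex=np.array([np.cos(a),np.sin(a)]);ey=np.array([-np.sin(a),np.cos(a)]);O=np.array([.4583,.1674])
        for z in(.006,.018):
          for y in(-.09,-.03,.03,.09):
            q=[np.r_[O+ex*sx*.028+ey*(y+sy*.028),z] for sx,sy in((-1,-1),(1,-1),(1,1),(-1,1))]
            cv2.polylines(img,[(proj(c,q)*4).astype(int)],True,(0,0,255) if z<.01 else (0,180,0),1)
        x0,y0,x1,y1=crop[n];r=img[y0*4:y1*4,x0*4:x1*4];k=min(800/r.shape[1],600/r.shape[0],1)
        cv2.imwrite(f"pics/{n}{tag}.png",cv2.resize(r,None,fx=k,fy=k,interpolation=cv2.INTER_AREA))
E
python3 -c "
from h import *;from bench import ctrl
snap('1',dict(side=(180,80,330,384),top=(90,150,300,280)),('side','top'));print(ctrl.get_obs()['eef_pos'])"
```

```text
[0.45977095 0.0744629  0.20319373]
```

View pics/side1.png

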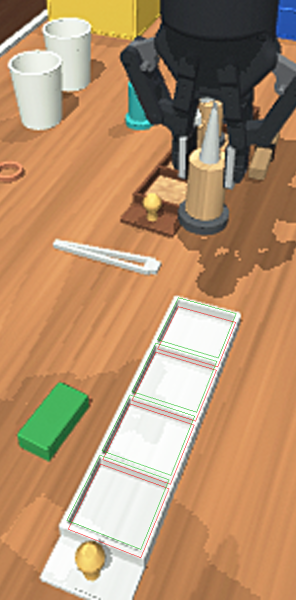

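View pics/top1.png

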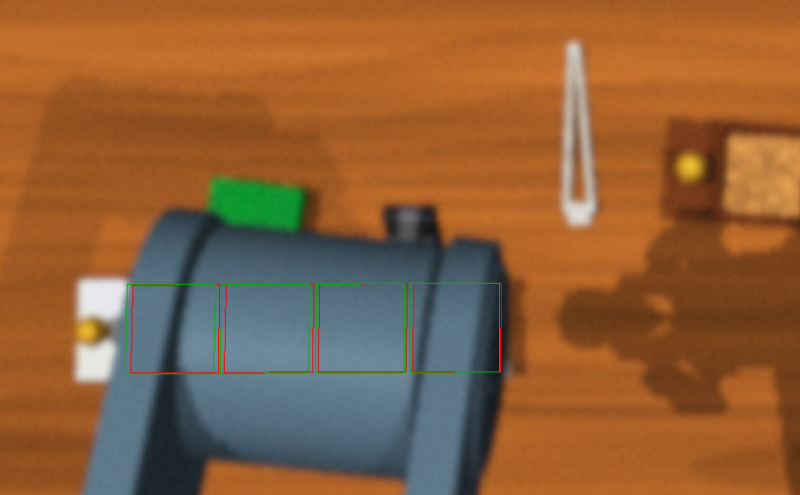

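```bash
python3 - <<'E'
from h import *
s=load("side1")
for nm,z,uc in(("tip",.25,213),("barrel",.175,208),("foot",.147,204.5)):
    ys=np.linspace(.05,.1,501);p=proj(s,np.c_[np.full(501,.4597),ys,np.full(501,z)])
    print(nm,ys[np.argmin(abs(p[:,0]-(180+uc/1.974)))],p[250])
P=cloud(s);Q=P[80:200,265:305].reshape(-1,3)
q=Q[(abs(Q[:,0]-.4597)<.028)&(abs(Q[:,1]-.075)<.028)&(Q[:,2]<.157)&(Q[:,2]>.12)];print(len(q),q.min(0),q.max(0))
E
```

```text
tip 0.0696 [286.69833015 129.11139035]
barrel 0.06970000000000001 [284.26370499 173.1406014 ]
foot 0.0743 [283.4593976  187.68617525]
255 [0.44022394 0.06536863 0.14280961] [0.47920057 0.09844899 0.15687308]
```

>>> {"method": "servo_tool", "body": {"commands": [[[0,0,15],0,20],[[0,0,30],0,20],[[0,0,30],0,20],[[0,0,30],0,20],[[0,0,15],0,20],[[0,0,8],0,20],[[0,0,5],0,20],[[0,0,1.5],0,20],[[0,0,0.5],0,20],[[0,0,0],0,20],[[0,0,0],0,20]]}}

```text
time_s: 7.7
eef_pos: [0.4596, 0.0753, 0.0686]
eef_rot: [0.0, 0.707, 0.707, 0.0]
wrist_force: [0.6, -1.0, -2.4]
opening: 0.327
grasp_force: 59.1
```

Still hanging; creep down, then open.

>>> {"method": "servo_tool", "body": {"commands": [[[0,0,1],0,20],[[0,0,1],0,20],[[0,0,0],0,20]]}}

```text
time_s: 8.07
eef_pos: [0.4593, 0.0753, 0.0662]
eef_rot: [-0.0, 0.707, 0.707, -0.0]
wrist_force: [0.3, 0.2, -1.5]
opening: 0.325
grasp_force: 59.2
```

>>> {"method": "servo_tool", "body": {"commands": [[[0,0,0],0,40],[[0,0,0],0,60],[[0,0,0],0,85],[[0,0,0],0,85],[[0,0,-15],0,85],[[0,0,-35],0,85],[[0,0,-45],0,85],[[0,0,-40],0,85],[[-15,6,0],0,85],[[-40,15,0],0,85],[[-50,19,0],0,85],[[-50,19,0],0,85],[[-50,19,0],0,85],[[-35,13,0],0,85],[[-15,6,0],0,85],[[0,0,0],0,85],[[0,0,0],0,85]]}}

```text
time_s: 10.2
eef_pos: [0.5558, -0.1784, 0.2009]
eef_rot: [-0.001, 0.707, 0.707, -0.0]
wrist_force: [0.4, -0.1, -0.9]
opening: 0.996
grasp_force: 0.0
```

```bash
python3 -c "
from h import *;from bench import ctrl
snap('2',dict(side=(180,150,330,384),top=(90,150,300,280)),('side','top'));print(ctrl.get_obs()['eef_pos'])
for n in('side','top'):
    P=cloud(load(n+'2')).reshape(-1,3);q=P[(abs(P[:,0]-.459)<.035)&(abs(P[:,1]-.077)<.035)]
    for lo,hi in((.03,.06),(.07,.12)):
        r=q[(q[:,2]>lo)&(q[:,2]<hi)];print(n,lo,len(r),r.min(0).round(4),r.max(0).round(4),r.mean(0).round(4)) if len(r) else 0"
```

```text
[ 0.55608901 -0.17831317  0.20129623]
side 0.03 204 [0.4451 0.0758 0.0302] [0.4726 0.0943 0.0599] [0.4567 0.0894 0.0454]
side 0.07 112 [0.4533 0.0771 0.0706] [0.4663 0.0856 0.1108] [0.4592 0.0815 0.0867]
top 0.03 17 [0.4484 0.0621 0.0303] [0.4738 0.0903 0.0599] [0.4613 0.0666 0.0485]
top 0.07 28 [0.4534 0.0703 0.0704] [0.4648 0.0817 0.1113] [0.4598 0.0751 0.0877]
```

View pics/side2.png

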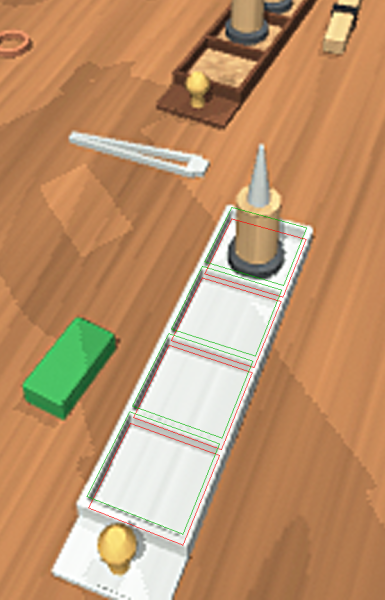

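View pics/top2.png

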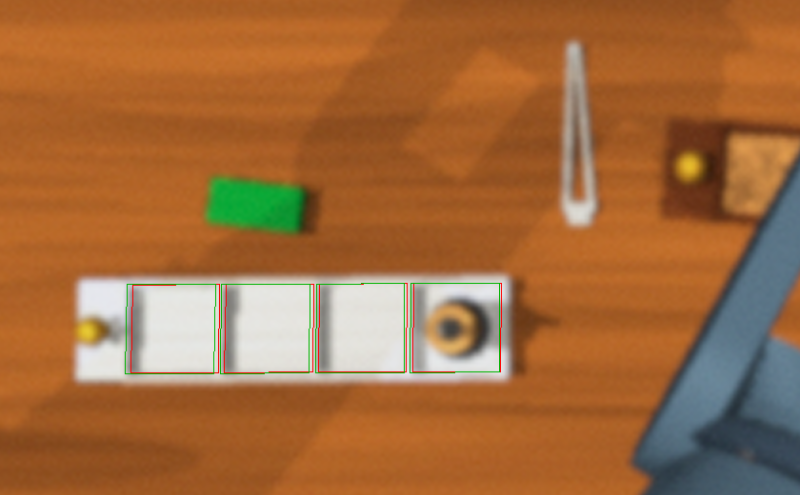

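The cone stands upright, centred in the compartment farthest from the knob, and the overlay fits the rack. Now the square.

>>> {"method": "servo_tool", "body": {"commands": [[[-1.5,0,20],0,85],[[0,0,35],0,85],[[0,0,35],0,85],[[0,0,30],0,85],[[0,0,15],0,85],[[0,0,8],0,85],[[0,0,0],0,85],[[0,0,0],0,20],[[0,0,0],0,20],[[0,0,0],0,20],[[0,0,0],0,20],[[0,0,0],0,20],[[0,0,0],0,20],[[0,0,0],0,20]]}}

```text
time_s: 12.05
eef_pos: [0.557, -0.1815, 0.0591]
eef_rot: [0.001, 0.707, 0.707, 0.0]
wrist_force: [0.2, 0.1, 4.9]
opening: 0.334
grasp_force: 59.0
```

>>> {"method": "servo_tool", "body": {"commands": [[[0,0,-10],0,20],[[0,0,-30],0,20],[[0,0,-35],0,20],[[0,0,-35],0,20],[[0,0,-25],0,20],[[0,0,-8],0,20],[[15,-5,0],0,20],[[30,-10,0],0,20],[[45,-14,0],0,20],[[50,-15,0],0,20],[[50,-15,0],0,20],[[50,-15,0],0,20],[[40,-13,0],0,20],[[25,-8,0],0,20],[[12,-3,0],0,20],[[0,0,0],0,20],[[0,0,0],0,20]]}}

```text
time_s: 14.18
eef_pos: [0.4585, 0.1351, 0.2009]
eef_rot: [-0.0, 0.707, 0.707, -0.0]
wrist_force: [0.4, -1.0, -1.5]
opening: 0.333
grasp_force: 59.6
```

>>> {"method": "servo_tool", "body": {"commands": [[[0.6,0,15],0,20],[[0,0,35],0,20],[[0,0,35],0,20],[[0,0,30],0,20],[[0,0,15],0,20],[[0,0,8],0,20],[[0,0,4],0,20],[[0,0,1],0,20],[[0,0,1],0,20],[[0,0,0],0,20],[[0,0,0],0,20]]}}

```text
time_s: 15.55
eef_pos: [0.4586, 0.1364, 0.0576]
eef_rot: [0.0, 0.707, 0.707, 0.0]
wrist_force: [-0.6, 0.0, -2.6]
opening: 0.332
grasp_force: 59.5
```

>>> {"method": "servo_tool", "body": {"commands": [[[0,0,1],0,20],[[0,0,0],0,20],[[0,0,0],0,40],[[0,0,0],0,60],[[0,0,0],0,85],[[0,0,0],0,85],[[0,0,-20],0,85],[[0,0,-45],0,85],[[0,0,-50],0,85],[[0,0,-29],0,85],[[-22,6,0],0,85],[[-45,11,0],0,85],[[-55,13,0],0,85],[[-55,13,0],0,85],[[-55,13,0],0,85],[[-55,13,0],0,85],[[-50,13,0],0,85],[[-25,7,0],0,85],[[-10,2.6,0],0,85],[[0,0,0],0,85]]}}

```text
time_s: 18.05
eef_pos: [0.5498, -0.2355, 0.2]
eef_rot: [-0.0, 0.707, 0.707, 0.0]
wrist_force: [-0.1, 0.6, -0.3]
opening: 1.002
grasp_force: 0.0
```

```bash
cat >>h.py <<'E'
def check(tag):
    snap(tag,dict(side=(180,150,330,384),top=(90,150,300,280)),('side','top'))
    a=.6*np.pi/180
    for n in('side','top'):
        P=cloud(load(n+tag)).reshape(-1,3);d=P[:,:2]-[.4583,.1674];X=d[:,0]*np.cos(a)+d[:,1]*np.sin(a);Y=-d[:,0]*np.sin(a)+d[:,1]*np.cos(a)
        for y in(-.09,-.03,.03,.09):
            m=(abs(X)<.027)&(abs(Y-y)<.027)&(P[:,2]>.06)&(P[:,2]<.13)
            if m.sum()>5: print(n,y,m.sum(),"X",X[m].mean().round(4),"Y",Y[m].min().round(4),Y[m].max().round(4),"top",P[m,2].max().round(4))
E
python3 -c "
from h import *;from bench import ctrl
check('3');print(ctrl.get_obs()['eef_pos'])"
```

```text
side -0.09 263 X -0.0003 Y -0.1022 -0.0733 top 0.1106
side -0.03 282 X -0.0029 Y -0.0413 -0.0125 top 0.0778
top -0.09 127 X 0.0002 Y -0.1035 -0.0778 top 0.1118
top -0.03 130 X -0.0022 Y -0.0435 -0.015 top 0.0824
[ 0.54975021 -0.23434709  0.20012752]
```

View pics/side3.png

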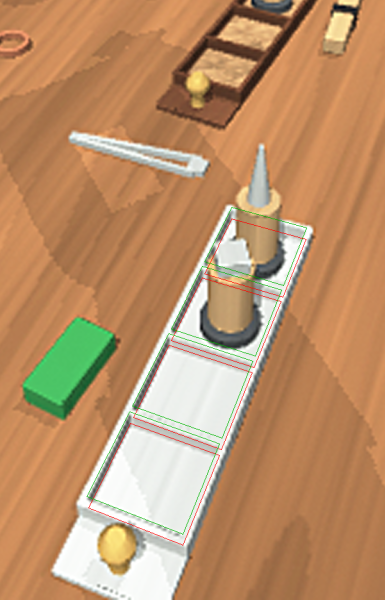

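The square stands in the second compartment, well within tolerance. Next the blade.

>>> {"method": "servo_tool", "body": {"commands": [[[-0.5,0,20],0,85],[[0,0,35],0,85],[[0,0,35],0,85],[[0,0,30],0,85],[[0,0,15],0,85],[[0,0,7],0,85],[[0,0,0],0,85],[[0,0,0],0,20],[[0,0,0],0,20],[[0,0,0],0,20],[[0,0,0],0,20],[[0,0,0],0,20],[[0,0,0],0,20],[[0,0,0],0,20]]}}

```text
time_s: 19.9
eef_pos: [0.5506, -0.2365, 0.0592]
eef_rot: [0.001, 0.707, 0.707, 0.0]
wrist_force: [0.4, 0.3, 6.8]
opening: 0.339
grasp_force: 59.1
```

>>> {"method": "servo_tool", "body": {"commands": [[[0,0,-10],0,20],[[0,0,-30],0,20],[[0,0,-35],0,20],[[0,0,-35],0,20],[[0,0,-25],0,20],[[0,0,-7],0,20],[[18,-4,0],0,20],[[35,-8,0],0,20],[[50,-10.5,0],0,20],[[55,-11.5,0],0,20],[[55,-11.5,0],0,20],[[55,-11.5,0],0,20],[[55,-11.5,0],0,20],[[50,-10.5,0],0,20],[[35,-8,0],0,20],[[17,-4,0],0,20],[[8,-1.5,0],0,20],[[0,0,0],0,20],[[0,0,0],0,20]]}}

```text
time_s: 22.28
eef_pos: [0.4577, 0.196, 0.2001]
eef_rot: [0.0, 0.708, 0.707, -0.0]
wrist_force: [0.5, 0.2, -2.6]
opening: 0.33
grasp_force: 59.5
```

>>> {"method": "servo_tool", "body": {"commands": [[[0,0,15],0,20],[[0,0,35],0,20],[[0,0,35],0,20],[[0,0,30],0,20],[[0,0,15],0,20],[[0,0,7],0,20],[[0,0,4],0,20],[[0,0,1],0,20],[[0,0,1],0,20],[[0,0,0],0,20],[[0,0,0],0,20]]}}

```text
time_s: 23.65
eef_pos: [0.4576, 0.1969, 0.0576]
eef_rot: [0.0, 0.707, 0.707, 0.0]
wrist_force: [-0.9, -0.6, -2.4]
opening: 0.334
grasp_force: 59.5
```

>>> {"method": "servo_tool", "body": {"commands": [[[0,0,1],0,20],[[0,0,0],0,40],[[0,0,0],0,60],[[0,0,0],0,85],[[0,0,0],0,85],[[0,0,-20],0,85],[[0,0,-45],0,85],[[0,0,-50],0,85],[[0,0,-29],0,85],[[-30,5,0],0,85],[[-50,9,0],0,85],[[-60,11,0],0,85],[[-60,11,0],0,85],[[-60,11,0],0,85],[[-60,11,0],0,85],[[-60,11,0],0,85],[[-60,9,0],0,85],[[-35,6,0],0,85],[[-16,3,0],0,85],[[0,0,0],0,85]]}}

```text
time_s: 26.15
eef_pos: [0.5443, -0.2942, 0.2]
eef_rot: [-0.0, 0.707, 0.707, 0.0]
wrist_force: [0.7, 1.0, -1.0]
opening: 0.993
grasp_force: 0.0
```

```bash
python3 -c "
from h import *;from bench import ctrl
check('4');print(ctrl.get_obs()['eef_pos'])"
```

```text
side -0.09 263 X -0.0003 Y -0.1013 -0.0737 top 0.1104
side -0.03 281 X -0.0028 Y -0.0423 -0.0136 top 0.0773
side 0.03 474 X -0.0037 Y 0.0212 0.046 top 0.0973
top -0.09 126 X 0.0 Y -0.1052 -0.0778 top 0.1116
top -0.03 130 X -0.0021 Y -0.0438 -0.0154 top 0.08
top 0.03 138 X -0.0018 Y 0.0138 0.0423 top 0.1005
[ 0.54436096 -0.29260206  0.20002816]
```

View pics/side4.png

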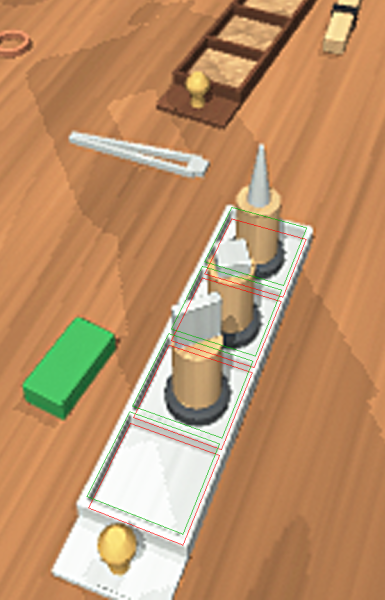

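Blade placed well. Now the ball; the purple decoy is about 85 mm away, so it is clear.

>>> {"method": "servo_tool", "body": {"commands": [[[0,0.3,20],0,85],[[0,0,35],0,85],[[0,0,35],0,85],[[0,0,30],0,85],[[0,0,15],0,85],[[0,0,7],0,85],[[0,0,0],0,85],[[0,0,0],0,20],[[0,0,0],0,20],[[0,0,0],0,20],[[0,0,0],0,20],[[0,0,0],0,20],[[0,0,0],0,20],[[0,0,0],0,20]]}}

```text
time_s: 28.0
eef_pos: [0.5453, -0.2945, 0.0591]
eef_rot: [0.001, 0.707, 0.707, 0.0]
wrist_force: [0.1, 1.0, 6.2]
opening: 0.332
grasp_force: 58.9
```

>>> {"method": "servo_tool", "body": {"commands": [[[0,0,-10],0,20],[[0,0,-30],0,20],[[0,0,-35],0,20],[[0,0,-35],0,20],[[0,0,-25],0,20],[[0,0,-7],0,20],[[20,-3,0],0,20],[[40,-7,0],0,20],[[55,-9,0],0,20],[[60,-9.5,0],0,20],[[60,-9.5,0],0,20],[[60,-9.5,0],0,20],[[60,-9.5,0],0,20],[[60,-9.5,0],0,20],[[55,-9,0],0,20],[[43,-7,0],0,20],[[25,-4,0],0,20],[[13,-1.5,0],0,20],[[0,0,0],0,20],[[0,0,0],0,20]]}}

```text
time_s: 30.5
eef_pos: [0.4566, 0.256, 0.1998]
eef_rot: [-0.0, 0.707, 0.707, -0.0]
wrist_force: [-0.2, 0.6, -2.6]
opening: 0.331
grasp_force: 59.6
```

>>> {"method": "servo_tool", "body": {"commands": [[[0.5,0.5,15],0,20],[[0,0,35],0,20],[[0,0,35],0,20],[[0,0,30],0,20],[[0,0,15],0,20],[[0,0,7],0,20],[[0,0,4],0,20],[[0,0,1],0,20],[[0,0,1],0,20],[[0,0,0],0,20],[[0,0,0],0,20]]}}

```text
time_s: 31.88
eef_pos: [0.4574, 0.2575, 0.0576]
eef_rot: [0.0, 0.707, 0.707, 0.0]
wrist_force: [-0.5, 0.4, -3.0]
opening: 0.334
grasp_force: 59.5
```

>>> {"method": "servo_tool", "body": {"commands": [[[0,0,1],0,20],[[0,0,0],0,40],[[0,0,0],0,60],[[0,0,0],0,85],[[0,0,0],0,85],[[0,0,-20],0,85],[[0,0,-45],0,85],[[0,0,-50],0,85],[[0,0,-29],0,85],[[-30,5,0],0,85],[[-50,9,0],0,85],[[-60,11,0],0,85],[[-60,11,0],0,85],[[-60,11,0],0,85],[[-60,11,0],0,85],[[-60,11,0],0,85],[[-30,9,0],0,85],[[0,0,0],0,85],[[0,0,0],0,85]]}}

```text
time_s: 34.25
eef_pos: [0.5348, -0.1519, 0.1999]
eef_rot: [-0.001, 0.707, 0.707, 0.0]
wrist_force: [-0.2, 0.2, -0.5]
opening: 0.995
grasp_force: 0.0
```

```bash
python3 -c "
from h import *;from bench import ctrl
check('5');print(ctrl.get_obs()['eef_pos'])"
```

```text
side -0.09 261 X -0.0004 Y -0.1018 -0.0735 top 0.1109
side -0.03 282 X -0.0029 Y -0.0412 -0.0125 top 0.0774
side 0.03 472 X -0.0037 Y 0.0198 0.0468 top 0.0977
side 0.09 566 X -0.0035 Y 0.0788 0.1049 top 0.0989
top -0.09 127 X 0.0003 Y -0.1035 -0.0777 top 0.1114
top -0.03 131 X -0.0021 Y -0.0436 -0.0154 top 0.0801
top 0.03 140 X -0.0017 Y 0.0144 0.0424 top 0.1009
top 0.09 161 X -0.0016 Y 0.0745 0.1015 top 0.0992
[ 0.53496712 -0.1512921   0.20015304]
```

View pics/side5.png

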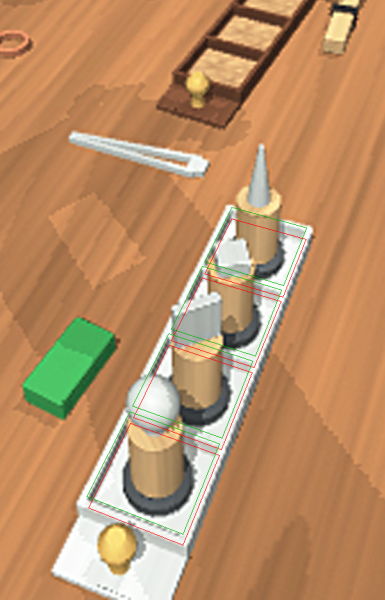

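All four stand upright and centred, in the order ball, blade, square, cone from the knob.

```bash
python3 -c "
from bench import ctrl
print(ctrl.hand_in())"
```

```text
the job is handed in; nothing more can be done
None
```

The job is handed in: all four stakes stand upright in the new rack in reverse order (ball, blade, square, cone from the knob), about 3 mm or less off their compartment centres by the cameras, done in about 34 s; no verdict came back.

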